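Set the tape measure across the marble slab and lock it

TASK

Lay the tape measure across the marble slab as a guide for spacing pastries: hook its end over the slab's left edge while the tape is still drawn in, back the case away squarely across the slab to its right against the spring, and stand it upright on the table with its front snug against the slab's right edge. Then push the lock lever down so that the tape stays set; leave the slab where it is and do not disturb the things around it.

Things in the scene. Friction and masses are not known exactly. Their poses are not given: they have to be found in the camera images.
- slab: White marble pastry slab lying loose on the table: 280 mm along its x, 215 mm along its y, 15 mm thick, 3.5 kg, edges rounded 2 mm. Origin at the centre of its underside. Its y axis points roughly to the robot's left (yaw within 0.3 rad): left edge at its y = +107.5 mm, right edge at y = -107.5 mm.
- tape_measure: Pocket tape measure, grey case with black foot, 0.4 kg, standing on its base. Origin under the base; x points out of the mouth along the blade, z up. Flat sides 38 mm apart (y = +-19 mm); back at x = -36, flat front at x = +36, top at z = 64 mm. The flat base ends at x = +24; from there to the front the underside is notched 9 mm high. Hold it across the sides at about x = -8, z = 40 mm.
- case_front (a point): Middle of the mouth: on the case's front, x = +36, z = 16 mm, at the underside of the rigid steel blade (19 mm wide, 1.6 mm thick). So the blade runs 1 mm over the slab's top when case and slab both stand on the table; with the case level ON the slab the hook stays 7 mm above the slab: it must be tipped nose down (30 to 40 degrees) to hook on.
- hook (a point): Root of the hook: where the inner face of the hook tooth meets the underside of the blade. With the tape drawn in it lies 15 mm in front of the case. The tooth is 2 mm thick, 19 mm wide and reaches 9 mm down from here, square to the blade. Axes as the case's.
- hook_tip (a point): Lower end of the hook tooth's inner face, 9 mm below point hook. Axes as the case's.
- blade (a joint): Length drawn out, m: 0 = drawn in (15 mm still show), at most 0.260. A return spring pulls the blade in with 3.0 N at 0, 3.6 N at 0.2 m. With the hook on one edge of the slab and the front of the case against the other one it reads 0.200.
- lock_lever (a joint): Angle of the lock lever, rad: 0 = up, blade free; its front end goes down as it grows, limit 0.40. From about 0.26 its brake shoe bites on the reel inside and the blade can no longer run in. It is stiff (needs about 4 N at its end) and stays where it is left; pushed down with 8 to 12 N it goes to about 0.33 and then rests at about 0.30.
- lock_pad (a point): Top of the thumb ridge at the front end of the black lock lever on top of the case, 17 mm wide, 9 mm long; with the lever up it is 31.5 mm in front of the case's origin and 70 mm above the base. It goes down about 9 mm when pressed. The lever's pivot lies 27 mm behind it (towards the back).
- ring_cutter: Bystander: round steel pastry ring, 70 mm across, 35 mm high, beyond the slab, to its left. Origin at the centre of its base.
- piping_nozzle: Bystander: steel piping nozzle, 40 mm across the base, 50 mm high, left of the slab. Origin at the centre of its base.
- brush: Bystander: pastry brush with wooden handle, 228 x 58 x 12 mm, lying beyond the slab. Origin under its centre.
- spice_jar: Bystander: spice jar, 46 mm across, 106 mm high, beyond the slab, to its right. Origin at the centre of its base.
Not all that is in view belongs to the job. Leave any orange or purple look-alike of the tape_measure alone.

How it is judged:
By the outcome, as a careful person would: the job done as asked, in the order asked, and still so for the second after the job is handed in, with the robot touching nothing.
It also fails if it takes over 58 s, if anything falls off the work surface, if the arm or the gripper's body presses on something with over 40 N, if the wrist force passes 120 N, or if a joint passes its speed limit or range.

ROBOT

A 6-joint arm with a two-finger parallel gripper is mounted at the origin on a cart in front of the work surface, level with it; the furniture and walls round the work are solid. World frame = base frame: x ahead of the robot, y to its left, z up, the work surface at z = 0. Lengths are in m, angles in degrees, forces in N, time in s.
With the tool pointing down it reaches from about 0.25 to 0.725 m from the base axis. Payload 9.7 kg.
Tool frame: the origin (TCP) lies midway between the tips of the shut fingers; the grasp point (between the pads) lies 19 mm behind it (bot.pinch_z is the distance from the TCP to the grasp point, in m); z points along the fingers, y is the line along which they close (so a half turn about z gives the same grasp; the last joint's range is limited). The gripper opens to 85 mm and grips with 20 to 120 N. Pads are 22 mm wide; open, the fingers measure 114 mm over their backs; the gripper's body (76 mm by 85 mm) begins 54 mm behind the grasp point. The pads swing forward as they close: fully open they stand 13 mm farther back than shut.
Start: joints at [73.281, 4.979, 10.078, 95.1, 0, 90], TCP at [0.158, 0.527, 0.231] pointing down, gripper open.
Joint ranges: [-179.16, 179.16], [-48.56, 103.87], [-65.8, 70.77], [-126.05, 130.52], [-82.76, 87.17], [-180, 180]. Speed limits (degrees/s): [127.2, 127.2, 147.25, 180, 180, 180].

INTERFACE

Orientations are given as [roll, pitch, yaw] about the fixed x, y, z axes, in that order (R = Rz(yaw) Ry(pitch) Rx(roll)).
In Python, from workcell import sensors, camera, ticket, bot gives the robot as it stands.
- The arm moves only by the shell command python3 -m handwheel 'ROWS' [FORCE]. ROWS is a JSON object of lists of equal length, an entry for each row: "gripper": the opening, from -1 (shut) to 1 (fully open); "slide": the shift along the tool's x, y, z in mm, a list of three; "yaw": the turn about the tool's z in rad. A call has 1 to 8 rows; each row shifts and turns the commanded pose from where the row before left it, along the tool's axes as they then stand; what a row does not reach is not made up. A row lasts 1/12 s, in which the tool goes at most 41.7 mm and 7.16 degrees, less where a joint would pass 70% of its speed; a pose out of reach is approached as far as the arm can. A call is refused whole if a number of a shift passes 41.7 or a number of a turn 0.125, either way. A call with a gripper value outside its range is refused whole. The fingers move at their own pace and stop on an object; FORCE is the grip in N (left out, the last holds). Time passes only in rows, so rows that do not move let the fingers close. It gives the time, the measured TCP pose, the force, the opening and the grip force at its end, in the units of the state.
- sensors.get_obs(): the state, without advancing time (a new reading comes with each control period).
- camera(name): name is "scene" or "top" or "wrist"; returns a dict with "img" (480x640x3 uint8, red, green, blue), "fx", "fy", "cx", "cy" (pixels), "R" (3x3) and "t" (3): a world point X has camera coordinates R X + t. Camera axes: x right, y down, z forward; pixel columns grow to the right and rows downward; lengths in m; the calibration is good to about 2 mm. A picture is of the moment at which its call begins. There is no depth.
- ticket.job_done(): hands the job in; it is judged then, once.
The state is a dict: "time": time; "q": joint angles; "qd": joint speeds; "joint_efforts": joint torques, N m; "ee_pos": TCP position; "tcp_rot": TCP orientation; "wrist_force": force on the tool from outside, world axes, zero at the start; "torque": the same for the moment, N m; "opening": finger opening in m; "grasp_force": force on a finger pad.
Only numpy, scipy, OpenCV 4.12 (cv2) and the standard library are available. Lean on these libraries where they do the work, as an engineer would, in place of code of your own. Each camera call takes 0.05 s, during which the arm holds its last target. There are 200 camera calls.

## Working session

There is one attempt and no reset: what is moved stays moved. The work goes in short steps, Python scripts to look and compute and a shell command to move; the robot and the scene stay as the last step left them, time stands still between calls to the robot, and variables do not carry over. Pictures are saved under pics/ and viewed, at most 10 in all, crops included, and the job is handed in when it is done.

```bash
ls; mkdir -p pics; python3 - <<'E'
from workcell import sensors, camera, bot
import cv2, numpy as np
for n in ("top","scene"):
    c=camera(n); cv2.imwrite(f"pics/{n}0.png",c["img"][:,:,::-1]); print(n,c["fx"],c["cx"],c["cy"],np.round(c["R"],4).tolist(),np.round(c["t"],4).tolist())
o=sensors.get_obs(); print({k:np.round(v,3).tolist() for k,v in o.items()}, bot.pinch_z, [a for a in dir(bot) if a[0]!='_'])
E
```

```text
pics
top 554.0085869023985 313.83715059898907 242.3034447404367 [[-0.009, -0.9998, -0.0196], [-0.9849, 0.0123, -0.1724], [0.1726, 0.0178, -0.9848]] [-0.0439, 0.6381, 1.3832]
scene 438.72161078493275 315.2147188225631 243.9511859988456 [[-0.6193, -0.7851, -0.0007], [-0.4651, 0.3676, -0.8053], [0.6325, -0.4984, -0.5929]] [0.3261, 0.3836, 0.5012]
{'time': 0.1, 'q': [73.281, 5.008, 10.04, 95.098, -0.0, 89.999], 'qd': [-0.1, -0.072, 0.104, 0.137, -0.126, 0.094], 'joint_efforts': [0.001, -52.156, 46.565, 0.016, -0.0, -0.0], 'ee_pos': [0.158, 0.527, 0.231], 'tcp_rot': [-179.934, 0.0, 163.283], 'wrist_force': [-0.815, 0.01, 0.095], 'torque': [0.014, 0.041, -0.049], 'grasp_force': 0.0, 'opening': 0.085} 0.0187 ['PlanningError', 'pinch_z']
```

View pics/top0.png

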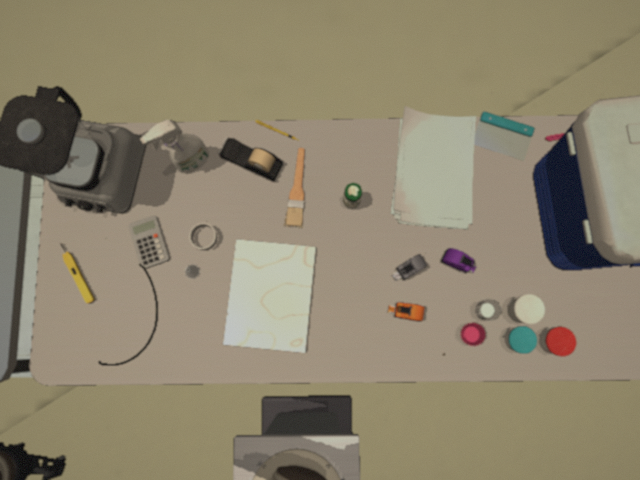

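View pics/scene0.png

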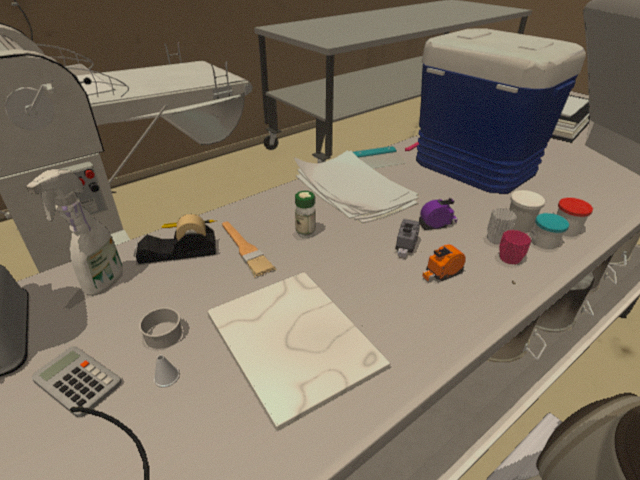

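The top view shows the slab with corners near (235,240), (315,247), (306,352) and (225,346). The grey tape measure is near (410,267) with its mouth pointing left, and the orange (408,311) and purple (458,260) cases are decoys. The scene view agrees. The gripper can't be tilted by the rows, so the tipping has to come from pivoting the case in the grip.

```bash
cat > h.py <<'E'
import numpy as np, cv2
from workcell import sensors, camera
from scipy.spatial.transform import Rotation as Rn
def K(c): return np.array([[c["fx"],0,c["cx"]],[0,c["fy"],c["cy"]],[0,0,1]])
def proj(c,X):
    X=np.atleast_2d(X)@np.array(c["R"]).T+c["t"]; u=X@K(c).T; return u[:,:2]/u[:,2:]
def back(c,uv,z):
    uv=np.atleast_2d(uv); d=np.c_[uv,np.ones(len(uv))]@np.linalg.inv(K(c)).T@np.array(c["R"]); o=-np.array(c["R"]).T@c["t"]
    return o+d*((z-o[2])/d[:,2])[:,None]
def rect(c,x,y,z,s):
    "rectified view of plane z; up=+x, left=+y; s px per m"
    w,h=int((y[1]-y[0])*s),int((x[1]-x[0])*s)
    W=np.array([[x[1],y[1],z],[x[1],y[0],z],[x[0],y[0],z],[x[0],y[1],z]])
    M=cv2.getPerspectiveTransform(proj(c,W).astype(np.float32),np.float32([[0,0],[w,0],[w,h],[0,h]]))
    return cv2.warpPerspective(c["img"],M,(w,h),flags=cv2.INTER_CUBIC)
def totool(d):
    "world displacement -> tool axes"
    o=sensors.get_obs(); return Rn.from_euler('xyz',o["tcp_rot"],degrees=True).inv().apply(d)
def st():
    o=sensors.get_obs(); print({k:np.round(o[k],4).tolist() for k in("time","ee_pos","tcp_rot","wrist_force","opening","grasp_force","q")})
E
python3 - <<'E'
from h import *
c=camera("top"); img=c["img"]
hsv=cv2.cvtColor(img,cv2.COLOR_RGB2HSV)
m=((img.min(2)>185)*255).astype(np.uint8); m[:, :200]=0;m[:,340:]=0;m[:225]=0;m[370:]=0
m=cv2.morphologyEx(m,cv2.MORPH_CLOSE,np.ones((9,9)))
cs=max(cv2.findContours(m,0,cv2.CHAIN_APPROX_NONE)[0],key=cv2.contourArea)[:,0]
P=back(c,cs,.015)[:,:2]
r=cv2.minAreaRect((P*1000).astype(np.float32)); print("slab",r,cv2.boxPoints(r).round(1).tolist())
print("tape",back(c,[410,267],.03), "nozzle",back(c,[192,271],.0))
R=cv2.cvtColor(cv2.resize(img[235:300,370:500],None,fx=3,fy=3,interpolation=2),cv2.COLOR_RGB2BGR)
s=camera("scene")["img"][200:280,370:500]
S=cv2.cvtColor(cv2.resize(s,None,fx=3,fy=3,interpolation=2),cv2.COLOR_RGB2BGR)
cv2.imwrite("pics/crop1.png",np.vstack([R,S]))
E
```

```text
slab ((438.28900146484375, 131.55560302734375), (96.66680145263672, 122.7579574584961), 84.23280334472656) [[372.3999938964844, 89.5999984741211], [494.5, 77.30000305175781], [504.20001220703125, 173.5], [382.1000061035156, 185.8000030517578]]
tape [[ 0.57331309 -0.30100438  0.03      ]] nozzle [[0.57308862 0.27798641 0.        ]]
```

View pics/crop1.png

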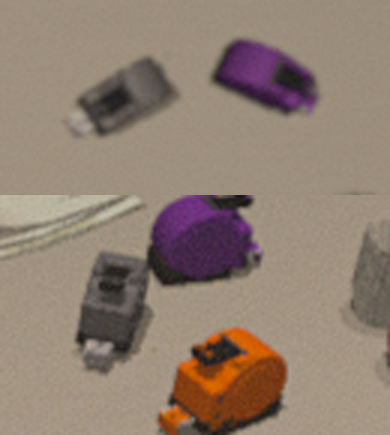

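```bash
python3 -m handwheel '{"gripper":[1,1,1,1,1,1],"slide":[[0,0,0],[0,0,0],[0,0,0],[0,0,0],[0,0,0],[0,0,0]],"yaw":[0.125,0.125,0.125,0.125,0.125,0.125]}'
python3 -m handwheel '{"gripper":[1,1,1,1,1,1,1],"slide":[[-40,-2,-3],[-40,-2,-3],[-40,-2,-3],[-40,-2,-3],[-40,-2,-3],[-40,-2,-3],[-40,-2,-3]],"yaw":[0,0,0,0,0,0,0]}'
python3 -m handwheel '{"gripper":[1,1,1,1,1,1,1],"slide":[[-40,-2,-3],[-40,-2,-3],[-40,-2,-3],[-40,-2,-3],[-40,-2,-3],[-40,-2,-3],[-40,-2,-3]],"yaw":[0,0,0,0,0,0,0]}'
python3 -m handwheel '{"gripper":[1,1,1,1,1,1,1],"slide":[[-40,-2,-3],[-40,-2,-3],[-40,-2,-3],[-40,-2,-3],[-40,-2,-3],[-30,0,0],[0,0,0]],"yaw":[0,0,0,0,0,0,0]}'
python3 - <<'E'
from h import *
st(); c=camera("wrist"); cv2.imwrite("pics/w1.png",c["img"][:,:,::-1])
c=camera("top"); img=c["img"]
for th in (165,175):
    m=((img.min(2)>th)*255).astype(np.uint8); m[:, :205]=0;m[:,335:]=0;m[:228]=0;m[365:]=0
    m=cv2.morphologyEx(m,cv2.MORPH_CLOSE,np.ones((9,9)))
    cs=max(cv2.findContours(m,0,cv2.CHAIN_APPROX_NONE)[0],key=cv2.contourArea)
    r=cv2.minAreaRect((back(c,cs[:,0],.015)[:,:2]*1000).astype(np.float32)); print(th,r)
E
```

```text
time: 0.7
ee_pos: [0.1582, 0.5267, 0.2311]
tcp_rot: [-180.0, 0.0, 120.0]
wrist_force: [-0.9, -0.1, -0.3]
opening: 0.0856
grasp_force: 0.0
time: 1.28
ee_pos: [0.2877, 0.2762, 0.2524]
tcp_rot: [180.0, -0.0, 120.3]
wrist_force: [0.2, 0.1, 0.3]
opening: 0.0857
grasp_force: 0.0
time: 1.87
ee_pos: [0.417, 0.0271, 0.2736]
tcp_rot: [180.0, 0.0, 120.3]
wrist_force: [1.7, 1.4, -0.1]
opening: 0.0854
grasp_force: 0.0
time: 2.45
ee_pos: [0.5258, -0.1787, 0.286]
tcp_rot: [-179.9, -0.1, 120.1]
wrist_force: [0.2, -0.4, 0.0]
opening: 0.0855
grasp_force: 0.0
{'time': 2.45, 'ee_pos': [0.5258, -0.1787, 0.286], 'tcp_rot': [-179.8892, -0.0537, 120.1043], 'wrist_force': [0.1927, -0.3825, 0.014], 'opening': 0.0855, 'grasp_force': 0.0, 'q': [-18.7502, 7.5216, 19.0264, 101.618, -0.0481, 41.1456]}
165 ((506.01409912109375, 68.45413208007812), (211.06544494628906, 278.1889953613281), 83.3478012084961)
175 ((505.3669738769531, 68.88722229003906), (207.21511840820312, 273.4967956542969), 83.50218963623047)
```

View pics/w1.png

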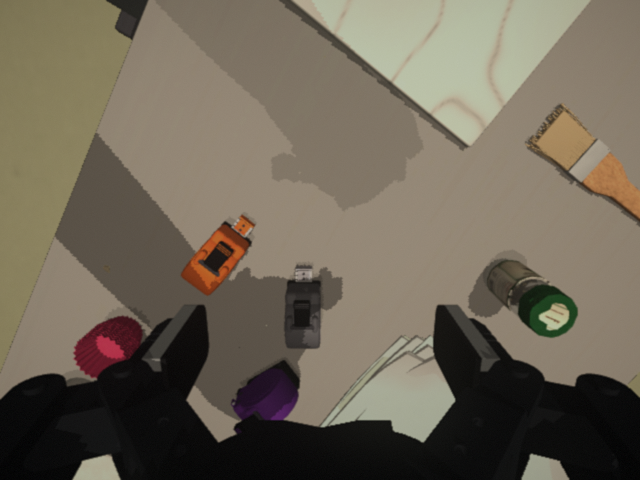

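The wrist view shows the tape's blade end at (304,264), its case spanning columns 286–321 and rows 280–348, and the slab's far-right corner at (468,146).

```bash
python3 - <<'E'
from h import *
c=camera("wrist")
h=back(c,[303.5,264],.0176)[0]; b=back(c,[304,348],.06)[0]; print("hook end",h,"back top",b)
d=(h-b)[:2]; print("len",np.hypot(*d),"yaw",np.degrees(np.arctan2(d[1],d[0])))
print("slab far right corner",back(c,[468,147],.015))
u=d/np.hypot(*d); o=h[:2]-u*.053; y=np.degrees(np.arctan2(u[1],u[0])); print("origin",o)
n=np.array([-u[1],u[0]])
def P(x,yy,z): return np.r_[o+u*x+n*yy,z]
im=cv2.resize(c["img"][240:370,250:360],None,fx=5,fy=5,interpolation=2)[:,:,::-1].copy()
def L(pts,col):
    p=((proj(c,np.array(pts))-[250,240])*5).astype(int); cv2.polylines(im,[p],True,col,1)
L([P(-.036,-.019,.064),P(.036,-.019,.064),P(.036,.019,.064),P(-.036,.019,.064)],(0,0,255))
L([P(-.036,-.019,.0),P(.024,-.019,.0),P(.024,.019,.0),P(-.036,.019,.0)],(0,255,0))
L([P(.036,-.0095,.0176),P(.053,-.0095,.0176),P(.053,.0095,.0176),P(.036,.0095,.0176)],(255,0,0))
cv2.imwrite("pics/w1o.png",im)
E
```

```text
hook end [ 0.54738564 -0.25163067  0.0176    ] back top [ 0.59010261 -0.32232893  0.06      ]
len 0.0826013535471055 yaw 121.1410186659279
slab far right corner [[ 0.63317966 -0.05123704  0.015     ]]
origin [ 0.57479439 -0.29699321]
```

View pics/w1o.png

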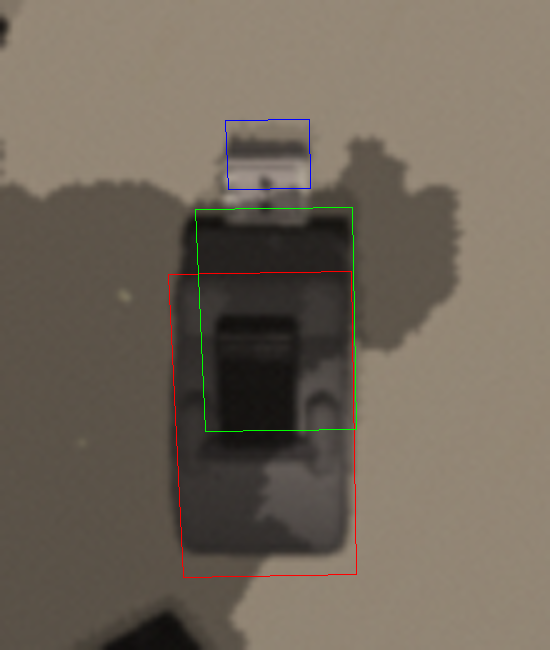

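The overlay shows my estimate sits too far forward. The blade's top edge is actually at crop row 157 (image row 271.4) and the front foot line is near row 218, while the case back is rounded. I'll correct for that.

```bash
python3 - <<'E'
from h import *
c=camera("wrist")
h=back(c,[303.5,271.4],.0176)[0]; b=back(c,[302.7,346],.052)[0]
d=(h-b)[:2]; yw=np.degrees(np.arctan2(d[1],d[0])); print("hook end",h,b,"yaw",yw)
f=back(c,[303.5,283.8],.009)[0]; print("front at z9",f, "to hook",np.hypot(*(h-f)[:2]))
u=np.array([np.cos(np.radians(yw)),np.sin(np.radians(yw))]); o=h[:2]-u*.053; print("origin",o)
t=np.r_[o+u*.023,.02]; dd=t-sensors.get_obs()["ee_pos"]; print("target",t,"tool",totool(dd)*1000)
E
```

```text
hook end [ 0.55197532 -0.25885442  0.0176    ] [ 0.59004575 -0.32483807  0.052     ] yaw 119.98355525859365
front at z9 [ 0.56104534 -0.27559067  0.009     ] to hook 0.01903594819395012
origin [ 0.57846214 -0.30476137]
target [ 0.56696786 -0.28483949  0.02      ] tool [-117.74972818  -18.69054024  268.24807476]
```

```bash
python3 -m handwheel '{"gripper":[1,1,1,1,1,1],"slide":[[-30,-5,30],[-30,-5,30],[-30,-5,30],[-28,-4,30],[0,0,30],[0,0,10]],"yaw":[0,0,0,0,0,0]}' 40
python3 -m handwheel '{"gripper":[1,1,1,1,-1,-1,-1,-1],"slide":[[0,0,35],[0,0,35],[0,0,30],[0,0,8],[0,0,0],[0,0,0],[0,0,0],[0,0,0]],"yaw":[0,0,0,0,0,0,0,0]}' 40
python3 -m handwheel '{"gripper":[-1,-1,-1,-1],"slide":[[0,0,0],[0,0,0],[0,0,0],[0,0,0]],"yaw":[0,0,0,0]}' 60
python3 - <<'E'
from h import *
st(); c=camera("wrist"); cv2.imwrite("pics/w2.png",c["img"][:,:,::-1])
E
```

```text
time: 3.15
ee_pos: [0.5649, -0.2828, 0.1257]
tcp_rot: [-179.8, -0.3, 120.3]
wrist_force: [-1.3, 1.9, -1.4]
opening: 0.0858
grasp_force: 0.0
time: 3.82
ee_pos: [0.5675, -0.2843, 0.0255]
tcp_rot: [179.9, 0.2, 120.3]
wrist_force: [-2.8, -2.1, 3.0]
opening: 0.0386
grasp_force: 2.5
time: 4.15
ee_pos: [0.5676, -0.2844, 0.0258]
tcp_rot: [179.9, 0.2, 120.3]
wrist_force: [-2.7, 0.0, 9.3]
opening: 0.0375
grasp_force: 59.5
{'time': 4.15, 'ee_pos': [0.5676, -0.2844, 0.0258], 'tcp_rot': [179.8711, 0.1866, 120.299], 'wrist_force': [-2.7089, 0.0346, 9.2541], 'opening': 0.0375, 'grasp_force': 59.5021, 'q': [-26.6157, 17.1769, 1.4042, 74.0006, 0.0062, 33.085]}
```

View pics/w2.png

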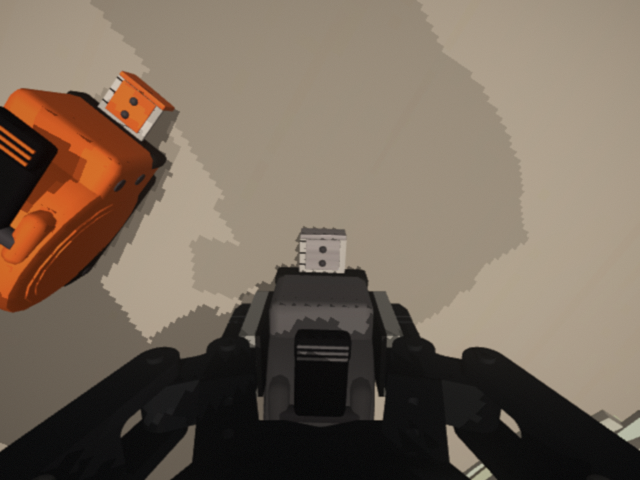

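The wrist view shows the case held square between the pads. The blade's outer top edge is at about (324,236), its root at (322,271), and the orange decoy is clear of the fingers.

```bash
python3 - <<'E'
from h import *
c=camera("wrist"); p=np.array(sensors.get_obs()["ee_pos"])
for uv,z in (([324,236],.0176),([322,271],.0176),([323,229],.007)): print(totool(back(c,uv,z)[0]-p)*1000)
E
python3 -m handwheel '{"gripper":[-1,-1,-1,-1,-1],"slide":[[0,0,-10],[0,0,-15],[0,0,-30],[0,0,-30],[0,0,0]],"yaw":[0,0,0,0,0]}' 60
```

```text
[29.02902714  2.70292287  8.09973526]
[13.68447623  1.90061734  8.14821435]
[29.21064614  2.36518904 18.69846265]
time: 4.67
ee_pos: [0.5687, -0.2849, 0.1153]
tcp_rot: [179.7, 0.4, 120.3]
wrist_force: [0.7, 0.3, -2.0]
opening: 0.0372
grasp_force: 60.3
```

```bash
python3 -m handwheel '{"gripper":[-1,-1,-1,-1,-1,-1],"slide":[[0,0,0],[0,0,0],[0,0,0],[0,0,0],[0,0,0],[0,0,0]],"yaw":[0.125,0.125,0.125,0.125,0.125,0.019]}' 60
python3 -m handwheel '{"gripper":[-1,-1,-1,-1,-1,-1],"slide":[[39,-9,0],[39,-9,0],[39,-9,0],[39,-9,0],[39,-9,0],[39,-9,0]],"yaw":[0,0,0,0,0,0]}' 60
python3 -m handwheel '{"gripper":[-1,-1,-1,-1,-1,-1,-1],"slide":[[39,-10,0],[39,-10,0],[39,-10,0],[39,-10,0],[39,-9,0],[0,0,0],[0,0,0]],"yaw":[0,0,0,0,0,0,0]}' 60
python3 - <<'E'
from h import *
st(); c=camera("wrist"); cv2.imwrite("pics/w3.png",c["img"][:,:,::-1])
c=camera("scene"); cv2.imwrite("pics/s3.png",c["img"][:,:,::-1])
E
```

```text
time: 5.17
ee_pos: [0.5664, -0.2838, 0.1078]
tcp_rot: [-180.0, -0.0, 83.1]
wrist_force: [-0.1, -0.4, -2.9]
opening: 0.0376
grasp_force: 60.1
time: 5.67
ee_pos: [0.5391, -0.0435, 0.1079]
tcp_rot: [180.0, -0.0, 83.6]
wrist_force: [0.9, -0.4, -3.1]
opening: 0.0372
grasp_force: 60.8
time: 6.25
ee_pos: [0.5129, 0.1563, 0.1078]
tcp_rot: [180.0, -0.0, 83.8]
wrist_force: [-0.4, -1.0, -4.1]
opening: 0.0372
grasp_force: 60.8
{'time': 6.25, 'ee_pos': [0.5129, 0.1563, 0.1078], 'tcp_rot': [179.9867, -0.0095, 83.8138], 'wrist_force': [-0.4121, -1.0488, -4.0941], 'opening': 0.0372, 'grasp_force': 60.7862, 'q': [16.9435, 2.4229, -6.2619, 81.2992, 0.0035, 113.1296]}
```

View pics/w3.png

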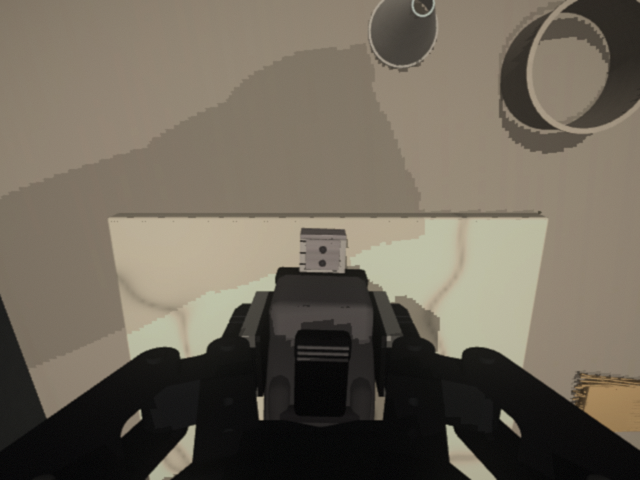

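The wrist view shows the case held level and square to the slab. The slab's left edge runs from (110,218) to (547,215), with the nozzle and ring well beyond it.

```bash
python3 - <<'E'
from h import *
c=camera("wrist"); o=sensors.get_obs(); p=np.array(o["ee_pos"])
# refine edge in grey gradient along columns
g=cv2.GaussianBlur(cv2.cvtColor(c["img"],cv2.COLOR_RGB2GRAY).astype(np.float32),(1,5),0)
pts=[]
for u in range(125,535,10):
    if 285<u<365: continue
    pts.append([u,200+np.argmax(np.diff(g[200:232,u]))])
pts=np.array(pts,float); vx,vy,x0,y0=cv2.fitLine(pts.astype(np.float32),cv2.DIST_HUBER,0,.01,.01).ravel(); print("line",vy/vx,y0+(320-x0)*vy/vx)
A,B=back(c,[[110,y0+(110-x0)*vy/vx],[547,y0+(547-x0)*vy/vx]],.014)
print(A,B,np.linalg.norm(A-B),"edge yaw",np.degrees(np.arctan2(*(B-A)[[1,0]])))
print("in tool",totool(A-p)*1000,totool(B-p)*1000, "mid",totool((A+B)/2-p)*1000)
print("hook end",totool(back(c,[324,236],p[2]-.0258+.0176)[0]-p)*1000)
E
```

```text
line -0.0040730597 212.72261
[0.38489343 0.18901477 0.014     ] [0.65896414 0.15911544 0.014     ] 0.2756967965802239 edge yaw -6.2259754799999625
in tool [  20.7089902  -131.81114413   93.60197198] [ 22.2516053  143.88133562  93.62632508] mid [21.48029775  6.03509575 93.61414853]
hook end [30.29778911  2.36701766  8.19381843]
```

```bash
python3 -m handwheel '{"gripper":[-1,-1,-1,-1,-1],"slide":[[0,0,30],[0,0,20],[0,0,11],[0,0,0],[0,0,0]],"yaw":[0,0,0,0,0]}' 60
python3 -m handwheel '{"gripper":[-1,-1,-1,-1],"slide":[[0,0,3],[0,0,2],[0,0,0],[0,0,0]],"yaw":[0,0,0,0]}' 60
python3 -m handwheel '{"gripper":[-1,-1,-1,-1],"slide":[[0,0,1.5],[0,0,0],[0,0,0],[0,0,0]],"yaw":[0,0,0,0]}' 60
```

```text
time: 6.82
ee_pos: [0.5134, 0.1533, 0.0467]
tcp_rot: [-180.0, 0.0, 83.4]
wrist_force: [0.3, -0.0, -3.4]
opening: 0.0372
grasp_force: 60.7
time: 7.15
ee_pos: [0.5136, 0.1543, 0.0421]
tcp_rot: [180.0, -0.0, 83.4]
wrist_force: [1.2, 0.3, -3.9]
opening: 0.0372
grasp_force: 60.8
time: 7.48
ee_pos: [0.5137, 0.1545, 0.0408]
tcp_rot: [179.9, -0.0, 83.4]
wrist_force: [-1.2, 1.3, 4.3]
opening: 0.0373
grasp_force: 62.0
```

```bash
python3 -m handwheel '{"gripper":[-1,-1,-1,-1],"slide":[[0,0,0],[0,0,1.5],[0,0,0],[0,0,0]],"yaw":[0,0,0,0]}' 20
python3 -m handwheel '{"gripper":[-1,-1,-1,-1,-1],"slide":[[2,0,0],[2,0,0.3],[3,0,0.3],[0,0,0],[0,0,0]],"yaw":[0,0,0,0,0]}' 20
python3 - <<'E'
from h import *
c=camera("wrist"); cv2.imwrite("pics/w4.png",c["img"][:,:,::-1][150:450,200:450])
E
```

```text
time: 7.82
ee_pos: [0.5137, 0.1545, 0.0407]
tcp_rot: [179.9, -0.1, 83.4]
wrist_force: [-7.8, 0.7, 18.1]
opening: 0.0371
grasp_force: 63.6
time: 8.23
ee_pos: [0.5153, 0.1594, 0.0405]
tcp_rot: [179.8, 0.2, 83.3]
wrist_force: [-4.7, -11.9, 20.1]
opening: 0.0374
grasp_force: 57.3
```

View pics/w4.png

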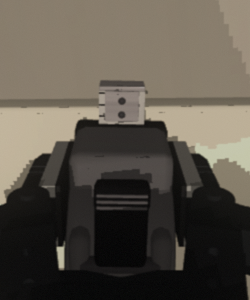

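The level blade still reads at the same place, and the fingers held about 60 N in spite of the 20 N setting. I'll set the case down, open a little, and grip again lightly.

```bash
python3 -m handwheel '{"gripper":[-1,-1,-1,-1],"slide":[[0,0,-4],[-5,0,0],[0,0,0],[0,0,2]],"yaw":[0,0,0,0]}' 20
python3 -m handwheel '{"gripper":[0.08,0.08,0.08,-1,-1,-1],"slide":[[0,0,0],[0,0,0],[0,0,0],[0,0,0],[0,0,0],[0,0,0]],"yaw":[0,0,0,0,0,0]}' 20
```

```text
time: 8.62
ee_pos: [0.5134, 0.156, 0.0405]
tcp_rot: [-180.0, -0.0, 83.4]
wrist_force: [-11.8, -2.8, 27.2]
opening: 0.0373
grasp_force: 58.1
time: 9.12
ee_pos: [0.5135, 0.1562, 0.0398]
tcp_rot: [-180.0, 0.0, 83.4]
wrist_force: [-0.9, 0.2, -0.2]
opening: 0.0379
grasp_force: 20.6
```

```bash
python3 -m handwheel '{"gripper":[-1,-1,-1,-1],"slide":[[0,0,1.5],[0,0,0],[2,0,0],[0,0,0]],"yaw":[0,0,0,0]}' 20
python3 -m handwheel '{"gripper":[-1,-1,-1,-1,-1,-1],"slide":[[1,0,0.2],[1,0,0.2],[1,0,0.3],[1,0,0.3],[1,0,0.3],[0,0,0]],"yaw":[0,0,0,0,0,0]}' 20
python3 - <<'E'
from h import *
c=camera("wrist"); cv2.imwrite("pics/w5.png",c["img"][:,:,::-1]); c=camera("scene"); cv2.imwrite("pics/s5.png",c["img"][:,:,::-1])
w=np.hstack([cv2.imread("pics/w5.png")[150:450,200:450],cv2.resize(cv2.imread("pics/s5.png")[230:400,190:410],None,fx=2,fy=2)[:300]])
cv2.imwrite("pics/v5.png",w)
E
```

```text
time: 9.45
ee_pos: [0.5139, 0.1577, 0.0394]
tcp_rot: [180.0, 0.1, 83.4]
wrist_force: [-5.0, -4.0, 9.8]
opening: 0.0376
grasp_force: 19.3
time: 9.95
ee_pos: [0.5145, 0.1625, 0.0383]
tcp_rot: [179.9, 0.1, 83.4]
wrist_force: [-4.2, -4.7, 11.3]
opening: 0.0374
grasp_force: 19.5
```

View pics/v5.png

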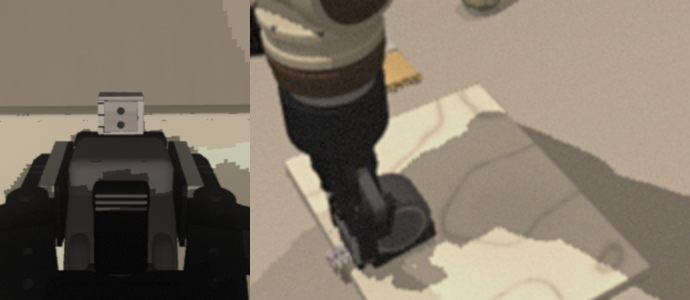

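The left half shows the front foot line lowered by about 11 px (rows 122→132) while the top and lever stay put at row 180, so the case is pivoting nose-down by about 6–7°. In the right half the case stands on the slab with the hook just past the left edge.

```bash
python3 -m handwheel '{"gripper":[-1,-1,-1,-1,-1,-1],"slide":[[1.6,0,0.4],[1.6,0,0.4],[1.6,0,0.4],[1.6,0,0.5],[1.6,0,0.5],[0,0,0]],"yaw":[0,0,0,0,0,0]}' 20
cat > trk.py <<'E'
from h import *
import sys
c=camera("wrist"); cv2.imwrite("pics/t%d.png"%int(sensors.get_obs()["time"]*100),c["img"][:,:,::-1])
g=c["img"][:,:,::-1]; r=cv2.imread("pics/w5.png")
for nm,(a,b,u,v) in dict(blade=(240,286,294,348),lever=(328,372,290,352),foot=(283,300,270,376)).items():
    T=r[a:b,u:v]; S=g[a-70:b+70,u-12:v+12]
    m=cv2.matchTemplate(S,T,cv2.TM_CCOEFF_NORMED); _,s,_,l=cv2.minMaxLoc(m); print(nm,"dv",l[1]-70,"du",l[0]-12,"score",round(s,2))
E
python3 trk.py
```

```text
time: 10.55
ee_pos: [0.5154, 0.1706, 0.0356]
tcp_rot: [180.0, 0.1, 83.4]
wrist_force: [-3.0, -4.2, 7.4]
opening: 0.0375
grasp_force: 19.4
blade dv 13 du 0 score 0.81
lever dv -9 du 1 score 0.83
foot dv 13 du 0 score 0.57
```

```bash
cat > pred.py <<'E'
from h import *
c=camera("wrist"); o=sensors.get_obs(); p=np.array(o["ee_pos"]); R=Rn.from_euler('xyz',o["tcp_rot"],degrees=True)
def tool(x,z,th,px=.024,pz=.041,zt=.0258):
    a=np.radians(th); dx,dz=x-px,z-pz; X=dx*np.cos(a)+dz*np.sin(a); Z=dz*np.cos(a)-dx*np.sin(a)
    return np.array([X,0,-(pz-zt+Z)])
if __name__=="__main__":
    for th in range(0,44,4):
        f=lambda x,z: proj(c,p+R.apply(tool(x,z,th)))[0][1]
        print(th,"blade end %.0f foot %.0f lever %.0f"%(f(.053,.0176),f(.036,.009),f(.036,.069)), "tip/corner z",(-1000*tool(.051,.007,th)[2]).round(1),(-1000*tool(.024,0,th)[2]).round(1))
E
python3 pred.py
```

```text
0 blade end 238 foot 269 lever 341 tip/corner z -18.8 -25.8
4 blade end 240 foot 273 lever 334 tip/corner z -20.6 -25.7
8 blade end 243 foot 278 lever 327 tip/corner z -22.2 -25.4
12 blade end 247 foot 282 lever 319 tip/corner z -23.7 -24.9
16 blade end 250 foot 287 lever 312 tip/corner z -24.9 -24.2
20 blade end 254 foot 291 lever 305 tip/corner z -26.0 -23.3
24 blade end 258 foot 296 lever 299 tip/corner z -26.8 -22.3
28 blade end 262 foot 301 lever 292 tip/corner z -27.5 -21.0
32 blade end 266 foot 306 lever 286 tip/corner z -27.9 -19.6
36 blade end 271 foot 311 lever 281 tip/corner z -28.2 -18.0
40 blade end 276 foot 316 lever 275 tip/corner z -28.2 -16.2
```

```bash
python3 -m handwheel '{"gripper":[-1,-1,-1,-1,-1,-1],"slide":[[1.6,0,0.0],[1.6,0,0.1],[1.6,0,0.2],[1.6,0,0.3],[1.6,0,0.3],[0,0,0]],"yaw":[0,0,0,0,0,0]}' 20
python3 trk.py; python3 pred.py | sed -n '3,9p'
```

```text
time: 11.15
ee_pos: [0.5166, 0.1785, 0.0346]
tcp_rot: [179.9, 0.1, 83.4]
wrist_force: [-0.5, -4.4, 4.9]
opening: 0.0377
grasp_force: 19.6
blade dv 17 du 0 score 0.7
lever dv -13 du 0 score 0.8
foot dv 17 du -9 score 0.49
8 blade end 243 foot 278 lever 327 tip/corner z -22.2 -25.4
12 blade end 247 foot 282 lever 319 tip/corner z -23.7 -24.9
16 blade end 250 foot 287 lever 312 tip/corner z -24.9 -24.2
20 blade end 254 foot 291 lever 305 tip/corner z -26.0 -23.3
24 blade end 258 foot 296 lever 299 tip/corner z -26.8 -22.3
28 blade end 262 foot 301 lever 292 tip/corner z -27.5 -21.0
32 blade end 266 foot 306 lever 286 tip/corner z -27.9 -19.6
```

```bash
python3 -m handwheel '{"gripper":[-1,-1,-1,-1,-1,-1],"slide":[[0,0,-5],[-6,0,0],[-6,0,0],[0,0,5],[0,0,1],[0,0,0]],"yaw":[0,0,0,0,0,0]}' 20
python3 -m handwheel '{"gripper":[-1,-1,-1,-1,-1,-1],"slide":[[1,0,0.7],[1,0,0.7],[1.4,0,0.7],[1.4,0,0.7],[1.4,0,0.7],[0,0,0]],"yaw":[0,0,0,0,0,0]}' 20
python3 trk.py; python3 pred.py | sed -n '5,9p'
```

```text
time: 11.75
ee_pos: [0.5151, 0.1667, 0.0339]
tcp_rot: [179.9, -0.0, 83.4]
wrist_force: [-3.5, -0.5, 8.1]
opening: 0.0378
grasp_force: 22.9
time: 12.25
ee_pos: [0.5158, 0.1728, 0.0302]
tcp_rot: [179.9, 0.0, 83.4]
wrist_force: [-2.3, -2.9, 7.8]
opening: 0.0378
grasp_force: 23.3
blade dv 29 du 0 score 0.52
lever dv -24 du 0 score 0.62
foot dv 53 du -12 score 0.45
16 blade end 250 foot 287 lever 312 tip/corner z -24.9 -24.2
20 blade end 254 foot 291 lever 305 tip/corner z -26.0 -23.3
24 blade end 258 foot 296 lever 299 tip/corner z -26.8 -22.3
28 blade end 262 foot 301 lever 292 tip/corner z -27.5 -21.0
32 blade end 266 foot 306 lever 286 tip/corner z -27.9 -19.6
```

```bash
python3 -m handwheel '{"gripper":[-1,-1,-1,-1,-1],"slide":[[1.3,0,0.7],[1.3,0,0.7],[1.3,0,0.7],[1.3,0,0.7],[0,0,0]],"yaw":[0,0,0,0,0]}' 20
python3 - <<'E'
from h import *
st(); c=camera("wrist"); im=c["img"][:,:,::-1]; cv2.imwrite("pics/w6.png",im); c=camera("scene"); s=c["img"][:,:,::-1]; cv2.imwrite("pics/s6.png",s)
E
python3 trk.py
```

```text
time: 12.77
ee_pos: [0.5163, 0.1777, 0.0269]
tcp_rot: [180.0, 0.1, 83.4]
wrist_force: [-0.1, -4.5, 5.4]
opening: 0.0375
grasp_force: 23.0
{'time': 12.7667, 'ee_pos': [0.5163, 0.1777, 0.0269], 'tcp_rot': [179.953, 0.0702, 83.3729], 'wrist_force': [-0.1439, -4.4856, 5.4464], 'opening': 0.0375, 'grasp_force': 23.0303, 'q': [19.0372, 5.5223, -12.0193, 72.4465, -0.0836, 115.6643]}
blade dv -2 du 8 score 0.32
lever dv -25 du 0 score 0.64
foot dv 22 du -12 score 0.35
```

```bash
python3 - <<'E'
from h import *
for n in ("t995","t1055","t1225","w6"):
    try: im=cv2.imread(f"pics/{n}.png")
    except: continue
    if im is None: im=cv2.imread("pics/w5.png"); n="w5"
    print(n,[int(x) for x in im[224:352:3,302:342].mean((1,2))])
E
ls pics
```

```text
w5 [124, 124, 124, 124, 124, 124, 81, 65, 144, 116, 142, 137, 124, 121, 132, 132, 123, 119, 129, 131, 90, 29, 39, 39, 39, 39, 39, 39, 44, 58, 70, 76, 67, 53, 46, 42, 11, 12, 14, 16, 41, 48, 28]
w5 [124, 124, 124, 124, 124, 124, 81, 65, 144, 116, 142, 137, 124, 121, 132, 132, 123, 119, 129, 131, 90, 29, 39, 39, 39, 39, 39, 39, 44, 58, 70, 76, 67, 53, 46, 42, 11, 12, 14, 16, 41, 48, 28]
w5 [124, 124, 124, 124, 124, 124, 81, 65, 144, 116, 142, 137, 124, 121, 132, 132, 123, 119, 129, 131, 90, 29, 39, 39, 39, 39, 39, 39, 44, 58, 70, 76, 67, 53, 46, 42, 11, 12, 14, 16, 41, 48, 28]
w6 [129, 129, 129, 129, 129, 129, 129, 129, 129, 129, 129, 128, 128, 128, 129, 128, 128, 128, 128, 123, 93, 136, 122, 100, 86, 83, 77, 78, 18, 33, 73, 21, 86, 23, 79, 37, 21, 15, 21, 21, 21, 21, 21]
crop1.png
s3.png
s5.png
s6.png
scene0.png
t1060.png
t1120.png
t1230.png
t1291.png
top0.png
v5.png
w1.png
w1o.png
w2.png
w3.png
w4.png
w5.png
w6.png[ WARN:0@0.672] global loadsave.cpp:275 findDecoder imread_('pics/t995.png'): can't open/read file: check file path/integrity
[ WARN:0@0.689] global loadsave.cpp:275 findDecoder imread_('pics/t1055.png'): can't open/read file: check file path/integrity
[ WARN:0@0.705] global loadsave.cpp:275 findDecoder imread_('pics/t1225.png'): can't open/read file: check file path/integrity
```

```bash
cat > fit.py <<'E'
from pred import *
from scipy.optimize import least_squares
import sys
bl,lv=float(sys.argv[1]),float(sys.argv[2])
# camera fixed in tool frame: project through current pose
def row(x,z,th,X,Z): # case origin at tool (X, up Z) frame, rotated nose-down th
    a=np.radians(th); return proj(c,p+R.apply([X+x*np.cos(a)+z*np.sin(a),0,-(Z+z*np.cos(a)-x*np.sin(a))]))[0][1]
cal=least_squares(lambda v:[row(v[0],.0176,0,-.024,-.0258)-236,row(v[1],.070,0,-.024,-.0258)-332],[.053,.036]).x
zc=.015-p[2] if len(sys.argv)<4 else float(sys.argv[3])
def res(v):
    th,X,Z=v[0]*100,v[1],v[2]; a=np.radians(th)
    return [row(cal[0],.0176,th,X,Z)-bl,row(cal[1],.070,th,X,Z)-lv,(Z-.024*np.sin(a)-zc)*4000]
s=least_squares(res,[.25,-.03,-.02]); th,X,Z=s.x[0]*100,s.x[1],s.x[2]; a=np.radians(th)
f=lambda x,z:[round(1000*float(X+x*np.cos(a)+z*np.sin(a)),1),round(1000*float(Z+z*np.cos(a)-x*np.sin(a)),1)]
print("cal",cal.round(4),"th",round(th,1),"cost",round(s.cost,2),"corner",f(.024,0),"root",f(.051,.016),"tip",f(.051,.007),"pivot-origin",f(0,0))
E
python3 fit.py 285 308
python3 - <<'E'
from h import *
c=camera("wrist"); im=c["img"].mean(2)
for u in (200,230,250,390,420,440): print(u,[int(x) for x in im[215:300:4,u-3:u+3].mean(1)])
E
```

```text
cal [0.0538 0.0397] th 31.0 cost 0.0 corner [-28.2, -11.9] root [3.2, -12.1] tip [-1.4, -19.8] pivot-origin [-48.8, 0.4]
200 [127, 127, 128, 128, 127, 128, 128, 128, 128, 128, 128, 128, 128, 128, 128, 128, 127, 128, 128, 128, 102, 102]
230 [129, 129, 129, 129, 129, 129, 129, 129, 128, 128, 128, 128, 128, 128, 128, 128, 128, 127, 128, 127, 99, 100]
250 [129, 129, 128, 129, 129, 129, 129, 129, 128, 129, 128, 128, 128, 128, 129, 128, 128, 128, 128, 128, 98, 96]
390 [128, 128, 128, 128, 128, 128, 127, 128, 128, 127, 127, 127, 127, 127, 127, 127, 127, 127, 127, 126, 84, 75]
420 [128, 129, 129, 129, 129, 129, 129, 129, 128, 129, 129, 129, 129, 128, 128, 128, 128, 128, 128, 128, 95, 100]
440 [128, 128, 128, 129, 128, 127, 128, 127, 127, 128, 128, 128, 127, 127, 128, 128, 128, 128, 128, 128, 95, 100]
```

```bash
python3 - <<'E'
from h import *
c=camera("wrist"); im=c["img"].mean(2); p=np.array(sensors.get_obs()["ee_pos"])
for u in (130,160,200,230,440,480,520): print(u,[int(x) for x in im[286:312:1,u-3:u+3].mean(1)])
for u in (130,520):
  for v in (293,296,300): print(u,v,(totool(back(c,[u,v],.014)[0]-p)*1000).round(1))
im=c["img"][290-60:330,250:400]; print([int(x) for x in im[270-230:312-230,52:92].mean((1,2))])
E
```

```text
130 [126, 127, 127, 127, 126, 126, 127, 127, 123, 108, 100, 100, 101, 102, 104, 104, 105, 106, 107, 113, 127, 138, 170, 179, 181, 183]
160 [127, 128, 128, 127, 127, 127, 127, 127, 122, 104, 99, 100, 101, 102, 103, 105, 105, 106, 107, 116, 139, 162, 175, 178, 181, 183]
200 [128, 128, 128, 128, 128, 128, 128, 127, 118, 102, 98, 99, 101, 101, 103, 104, 105, 105, 108, 121, 145, 166, 175, 177, 180, 179]
230 [127, 127, 127, 127, 127, 128, 128, 125, 112, 98, 97, 98, 99, 101, 101, 103, 103, 104, 107, 124, 149, 169, 174, 176, 177, 175]
440 [128, 128, 128, 128, 128, 128, 126, 115, 99, 95, 96, 98, 99, 100, 101, 102, 103, 102, 110, 149, 170, 182, 190, 194, 194, 194]
480 [146, 146, 144, 132, 128, 126, 115, 98, 94, 95, 97, 98, 99, 100, 101, 102, 105, 112, 130, 171, 184, 185, 191, 194, 194, 194]
520 [146, 145, 141, 130, 127, 124, 109, 94, 91, 91, 91, 90, 89, 89, 89, 89, 93, 100, 111, 154, 166, 168, 174, 177, 177, 176]
130 293 [  2.3 -83.1  12.8]
130 296 [  0.9 -83.3  12.8]
130 300 [ -1.1 -83.5  12.8]
520 293 [ 2.2 89.5 12.9]
520 296 [ 0.8 89.7 12.9]
520 300 [-1.2 90.  12.9]
[128, 128, 128, 128, 128, 128, 128, 128, 128, 128, 128, 125, 112, 97, 95, 118, 132, 135, 132, 135, 127, 112, 106, 102, 93, 88, 87, 86, 84, 83, 84, 84, 77, 78, 84, 78, 43, 20, 19, 19, 20, 40]
```

The fit gives the case tipped 31° nose down, with the hook tip 8 mm below the slab's top and 2–3 mm outside the left edge. I'll grip firmly now and draw back along the blade.

```bash
python3 -m handwheel '{"gripper":[-1,-1,-1],"slide":[[0,0,0],[0,0,0],[0,0,0]],"yaw":[0,0,0]}' 50
python3 -m handwheel '{"gripper":[-1,-1,-1,-1,-1],"slide":[[-1,0,-0.5],[-2,0,-0.5],[-2,0,-0.5],[-2,0,-1],[0,0,0]],"yaw":[0,0,0,0,0]}' 50
python3 - <<'E'
from h import *
c=camera("wrist"); cv2.imwrite("pics/w7.png",c["img"][:,:,::-1]); im=c["img"]
print([int(x) for x in im[270:320,302:342].mean((1,2))]);print([int(x) for x in im[270:320,225:235].mean((1,2))])
E
```

```text
time: 13.32
ee_pos: [0.5164, 0.1779, 0.027]
tcp_rot: [180.0, 0.0, 83.4]
wrist_force: [-1.1, -5.6, 4.9]
opening: 0.0372
grasp_force: 50.9
time: 13.73
ee_pos: [0.5154, 0.172, 0.0293]
tcp_rot: [-180.0, -0.1, 83.4]
wrist_force: [1.2, 4.4, -1.8]
opening: 0.0374
grasp_force: 50.2
[126, 126, 124, 115, 101, 100, 123, 134, 130, 117, 131, 132, 133, 136, 134, 128, 124, 123, 120, 119, 120, 117, 111, 104, 99, 92, 87, 84, 81, 80, 79, 79, 79, 79, 79, 80, 59, 28, 18, 19, 19, 22, 46, 79, 81, 55, 28, 21, 29, 56]
[126, 126, 125, 125, 126, 125, 126, 125, 126, 126, 122, 106, 96, 96, 97, 99, 100, 101, 102, 102, 107, 124, 148, 168, 172, 174, 177, 177, 177, 178, 177, 177, 177, 177, 177, 177, 177, 177, 175, 169, 165, 156, 134, 123, 119, 117, 111, 81, 66, 62]
```

The force turned to +4.4 N along +y and the blade end moved 9 px out relative to the lever, so the hook has caught and the blade is drawing. I'll keep going.

```bash
python3 -m handwheel '{"gripper":[-1,-1,-1,-1,-1,-1,-1],"slide":[[-5,0,-2.8],[-6,0,-3.3],[-6,0,-3.3],[-6,0,-3.3],[-6,0,-3.2],[-4,0,-2],[0,0,0]],"yaw":[0,0,0,0,0,0,0]}' 50
python3 - <<'E'
from h import *
c=camera("wrist"); cv2.imwrite("pics/w8.png",c["img"][:,:,::-1]); im=c["img"]
print([int(x) for x in im[180:320:3,302:342].mean((1,2))]);print([int(x) for x in im[180:320:3,225:235].mean((1,2))])
E
```

```text
time: 14.37
ee_pos: [0.5116, 0.139, 0.0476]
tcp_rot: [180.0, -0.1, 83.4]
wrist_force: [-0.6, 6.9, 0.6]
opening: 0.0372
grasp_force: 50.5
[114, 114, 114, 114, 115, 113, 115, 121, 112, 108, 114, 121, 111, 111, 122, 136, 145, 124, 144, 144, 125, 143, 145, 145, 125, 146, 145, 139, 140, 146, 146, 126, 146, 146, 147, 103, 147, 147, 117, 74, 92, 92, 80, 27, 20, 61, 39]
[114, 113, 114, 114, 114, 114, 114, 114, 111, 91, 113, 160, 164, 163, 163, 163, 163, 163, 164, 164, 164, 164, 163, 164, 164, 163, 164, 163, 163, 162, 162, 162, 162, 162, 162, 162, 161, 161, 161, 161, 160, 160, 159, 152, 136, 117, 96]
```

```bash
python3 -m handwheel '{"gripper":[-1,-1,-1,-1,-1,-1,-1],"slide":[[-8,0,-1.8],[-9,0,-1.7],[-10,0,-1.5],[-10,0,-1.2],[-10,0,-1],[-8,0,-0.5],[0,0,0]],"yaw":[0,0,0,0,0,0,0]}' 50
python3 -m handwheel '{"gripper":[-1,-1,-1,-1,-1,-1,-1],"slide":[[-8,0,0],[-10,0,0],[-12,0,0],[-12,0,0.2],[-12,0,0.5],[-11,0,0.8],[0,0,0]],"yaw":[0,0,0,0,0,0,0]}' 50
cat > chk.py <<'E'
from h import *
import sys
c=camera("wrist"); cv2.imwrite("pics/%s.png"%sys.argv[1],c["img"][:,:,::-1]); im=c["img"]
print([int(x) for x in im[0:320:5,302:342].mean((1,2))]);print([int(x) for x in im[0:320:5,225:235].mean((1,2))])
E
python3 chk.py w9
```

```text
time: 15.0
ee_pos: [0.505, 0.0832, 0.0547]
tcp_rot: [-180.0, -0.0, 83.4]
wrist_force: [0.7, 3.7, -1.4]
opening: 0.0378
grasp_force: 50.4
time: 15.58
ee_pos: [0.4973, 0.0178, 0.0529]
tcp_rot: [-179.9, 0.0, 83.3]
wrist_force: [-0.8, 3.1, -2.3]
opening: 0.0371
grasp_force: 50.3
[147, 147, 147, 130, 149, 150, 119, 136, 134, 136, 137, 140, 141, 122, 142, 142, 138, 144, 135, 145, 146, 116, 146, 144, 148, 149, 151, 151, 136, 151, 145, 152, 152, 137, 151, 144, 151, 151, 141, 150, 145, 151, 132, 150, 150, 149, 147, 126, 145, 139, 144, 143, 138, 141, 142, 141, 122, 138, 131, 19, 30, 30, 30, 41]
[151, 151, 152, 152, 152, 153, 153, 153, 154, 154, 155, 154, 148, 138, 139, 139, 138, 138, 138, 138, 138, 138, 137, 138, 138, 137, 136, 136, 136, 136, 136, 136, 136, 135, 134, 133, 128, 123, 120, 125, 130, 132, 133, 134, 133, 133, 133, 132, 132, 132, 132, 132, 131, 128, 122, 116, 122, 121, 128, 130, 131, 150, 140, 110]
```

```bash
python3 -m handwheel '{"gripper":[-1,-1,-1,-1,-1,-1,-1],"slide":[[-8,0,0.6],[-11,0,1.2],[-12,0,1.2],[-12,0,1.2],[-12,0,1.2],[-11,0,1],[0,0,0]],"yaw":[0,0,0,0,0,0,0]}' 50
python3 chk.py w10
python3 - <<'E'
from h import *
c=camera("wrist"); im=c["img"]
print([int(x) for x in im[200:420:5,130:150].mean((1,2))]);print([int(x) for x in im[200:420:5,490:510].mean((1,2))])
s=camera("scene")["img"]; cv2.imwrite("pics/s10.png",s[:,:,::-1])
E
```

```text
time: 16.22
ee_pos: [0.4897, -0.0479, 0.0466]
tcp_rot: [-180.0, 0.0, 83.3]
wrist_force: [0.1, 3.8, -2.5]
opening: 0.0372
grasp_force: 50.3
[143, 164, 165, 135, 167, 167, 152, 154, 155, 151, 156, 155, 157, 157, 139, 158, 158, 135, 158, 159, 158, 163, 162, 140, 161, 161, 142, 160, 159, 160, 159, 113, 157, 157, 154, 155, 125, 153, 152, 148, 150, 153, 145, 151, 140, 149, 148, 143, 146, 125, 144, 141, 143, 141, 131, 139, 101, 138, 19, 34, 33, 33, 33, 43]
[148, 144, 139, 140, 144, 150, 155, 156, 156, 157, 157, 150, 138, 139, 139, 139, 139, 139, 139, 140, 140, 140, 140, 140, 140, 140, 141, 140, 140, 139, 137, 135, 134, 130, 126, 122, 121, 125, 128, 131, 134, 136, 138, 140, 142, 142, 143, 144, 144, 145, 145, 145, 146, 102, 108, 107, 107, 116, 124, 124, 123, 123, 115, 91]
[145, 145, 145, 145, 146, 146, 146, 146, 147, 146, 146, 146, 146, 112, 107, 107, 119, 124, 123, 123, 123, 123, 122, 122, 122, 122, 121, 121, 121, 121, 107, 58, 22, 16, 15, 15, 14, 13, 13, 12, 12, 12, 24, 57]
[167, 167, 167, 166, 166, 166, 165, 165, 164, 162, 160, 159, 156, 124, 124, 123, 123, 123, 123, 123, 122, 122, 122, 122, 122, 122, 121, 121, 121, 121, 98, 49, 19, 16, 15, 14, 14, 13, 13, 13, 13, 14, 26, 59]
```

```bash
python3 - <<'E'
from h import *
c=camera("wrist"); im=c["img"].mean(2); p=np.array(sensors.get_obs()["ee_pos"])
E=[]
for u in list(range(120,260,10))+list(range(390,530,10)):
    g=cv2.GaussianBlur(im[245:285,u-3:u+3].mean(1).astype(np.float32)[:,None],(1,5),0).ravel(); E.append((u,245.5+np.argmin(np.diff(g))))
E=np.array(E,float); k=np.polyfit(E[:,0],E[:,1],1); r=E[:,1]-np.polyval(k,E[:,0]); print(k,r.std())
A,B=back(c,[[140,np.polyval(k,140)],[500,np.polyval(k,500)]],.014)
print("edge tool",(totool(A-p)*1000).round(1),(totool(B-p)*1000).round(1),"yaw",np.degrees(np.arctan2(*(B-A)[[1,0]])))
g=im[280:300,305:340].mean(1); print(g.astype(int)); m=280+np.argmin(np.diff(g))
for z in (.02,.025,.03): print("mouth",m,z,(totool(back(c,[322,m],z)[0]-p)*1000).round(1))
E
```

```text
[-6.99892047e-03  2.66953940e+02] 0.35297131948293803
edge tool [  7.5 -87.   32.8] [ 8.7 88.6 32.8] yaw -6.200896802193187
[133 104 104 133 139 139 139 125  63  21  19  26  33  34  34  34  34  34
  34  34]
mouth 287 0.02 [-1.1  1.8 26.8]
mouth 287 0.025 [ 1.1  1.8 21.8]
mouth 287 0.03 [ 3.2  1.8 16.8]
```

```bash
python3 -m handwheel '{"gripper":[-1,-1,-1,-1,-1,-1],"slide":[[0,0,4],[0,0,5],[0,0,5],[0,0,4],[0,0,2],[0,0,0]],"yaw":[-0.008,0,0,0,0,0]}' 50
python3 -m handwheel '{"gripper":[-1,-1,-1],"slide":[[0,0,2],[0,0,0],[0,0,0]],"yaw":[0,0,0]}' 50
python3 chk.py w11; python3 - <<'E'
from h import *
s=camera("scene")["img"]; cv2.imwrite("pics/s11.png",s[:,:,::-1])
E
```

```text
time: 16.92
ee_pos: [0.4902, -0.0459, 0.0276]
tcp_rot: [180.0, 0.0, 83.9]
wrist_force: [-3.0, 3.8, 7.5]
opening: 0.0371
grasp_force: 51.5
time: 17.17
ee_pos: [0.4903, -0.046, 0.0275]
tcp_rot: [179.9, 0.0, 83.9]
wrist_force: [-10.4, 4.9, 25.6]
opening: 0.0373
grasp_force: 53.6
[167, 168, 134, 168, 168, 137, 154, 154, 105, 154, 154, 135, 154, 154, 122, 153, 153, 133, 152, 152, 104, 153, 153, 137, 152, 151, 145, 150, 146, 148, 147, 106, 145, 145, 135, 143, 139, 142, 141, 118, 140, 136, 142, 141, 122, 139, 133, 138, 138, 130, 136, 100, 135, 135, 134, 134, 116, 19, 37, 37, 37, 36, 36, 45]
[142, 147, 151, 153, 154, 154, 155, 155, 154, 148, 138, 137, 138, 138, 138, 138, 139, 139, 139, 139, 139, 139, 139, 139, 139, 139, 139, 139, 140, 140, 140, 140, 140, 141, 141, 140, 140, 139, 138, 138, 137, 138, 137, 136, 135, 133, 131, 126, 125, 128, 133, 136, 138, 139, 140, 141, 129, 107, 107, 107, 107, 107, 101, 70]
```

```bash
python3 -m handwheel '{"gripper":[-1,-1],"slide":[[0,0,-2],[0,0,0]],"yaw":[0,0]}' 50
cat > gap.py <<'E'
from h import *
c=camera("wrist"); im=c["img"].mean(2); p=np.array(sensors.get_obs()["ee_pos"])
E=[]
for u in list(range(120,240,10))+list(range(400,530,10)):
    g=cv2.GaussianBlur(im[250:300,u-3:u+3].mean(1).astype(np.float32)[:,None],(1,5),0).ravel(); E.append((u,250.5+np.argmin(np.diff(g))))
E=np.array(E,float); k=np.polyfit(E[:,0],E[:,1],1); r=E[:,1]-np.polyval(k,E[:,0])
A,B=back(c,[[140,np.polyval(k,140)],[500,np.polyval(k,500)]],.014)
print(k,r.std(),"edge",(totool(A-p)*1000).round(1),(totool(B-p)*1000).round(1),"yaw",np.degrees(np.arctan2(*(B-A)[[1,0]])))
g=im[270:345,305:340].mean(1); print(g.astype(int)); m=270.5+np.argmin(np.diff(g[:30]))
print("mouth",m,(totool(back(c,[322,m],.0176)[0]-p)*1000).round(1))
print("blade cols at slab edge", im[268,280:365:3].astype(int))
E
python3 gap.py
```

```text
time: 17.43
ee_pos: [0.4904, -0.0461, 0.0276]
tcp_rot: [180.0, 0.0, 83.9]
wrist_force: [-3.1, 4.3, 10.9]
opening: 0.0369
grasp_force: 52.1
[-6.39348268e-17  2.80500000e+02] 2.651609927327309e-14 edge [  8.  -78.2  13.5] [ 7.9 80.2 13.6] yaw -6.151635333521663
[135 134 134 134 134 134 134 130 106  93 116 132 119  56  18  19  24  35
  37  37  37  37  37  37  37  37  37  37  37  37  37  37  37  36  37  36
  36  36  36  36  37  36  37  39  42  44  45  48  56  61  63  63  65  66
  66  66  66  66  65  61  60  56  48  40  37  37  37  37  37  36  35  27
  13   8   8]
mouth 282.5 [ 8.5  1.8 10. ]
blade cols at slab edge [146 146 146 146 146 147  92  79  67  66  68 131 135 136 136 132 134 133
 133 134 132 133 149 148 148 148 149 149 149]
```

The front reads level with the slab edge, and the support came about 2 mm higher than a table stand would give. It may be resting its nose on the slab, so I'll lift, back off 7 mm and lower again.

```bash
python3 -m handwheel '{"gripper":[-1,-1,-1,-1,-1,-1,-1],"slide":[[0,0,-4],[0,0,-4],[-4,0,0],[-4,0,0],[0,0,4],[0,0,3],[0,0,0]],"yaw":[0,0,0,0,0,0,0]}' 50
python3 -m handwheel '{"gripper":[-1,-1,-1],"slide":[[0,0,2],[0,0,0],[0,0,0]],"yaw":[0,0,0]}' 50
python3 -m handwheel '{"gripper":[-1,-1,-1],"slide":[[0,0,1.5],[0,0,0],[0,0,0]],"yaw":[0,0,0]}' 50
python3 gap.py
```

```text
time: 18.07
ee_pos: [0.4891, -0.054, 0.0271]
tcp_rot: [-180.0, -0.0, 83.8]
wrist_force: [0.8, 3.7, -2.4]
opening: 0.0372
grasp_force: 50.8
time: 18.32
ee_pos: [0.4895, -0.0539, 0.0259]
tcp_rot: [180.0, -0.0, 83.9]
wrist_force: [0.4, 3.6, -1.8]
opening: 0.0372
grasp_force: 50.8
time: 18.57
ee_pos: [0.4895, -0.054, 0.0245]
tcp_rot: [180.0, -0.0, 83.9]
wrist_force: [1.3, 3.9, -1.5]
opening: 0.0372
grasp_force: 50.8
[4.20510843e-04 2.65404091e+02] 0.33850424758650555 edge [ 16.1 -75.7  10.5] [16.  77.7 10.5] yaw -6.17805427612051
[136 136 136 130 100  98 129 136 135 135 135 118  60  21  20  23  31  37
  38  38  38  38  38  38  38  38  38  38  38  37  38  38  38  38  38  38
  38  37  37  37  37  37  38  40  43  46  50  53  55  61  64  65  66  67
  67  67  67  67  67  66  59  50  42  38  37  37  37  37  37  37  37  35
  22  10   8]
mouth 281.5 [10.2  1.8  6.9]
blade cols at slab edge [109 107 109 107  79  85 128 134 135 138 140 139 138 138 138 134 136 133
 133 135 133 121  95 109 109 108 109 107 109]
```

```bash
python3 -m handwheel '{"gripper":[-1,-1,-1,-1],"slide":[[0,0,1],[0,0,1],[0,0,0],[0,0,0]],"yaw":[0,0,0,0]}' 50
python3 -m handwheel '{"gripper":[-1,-1,-1,-1],"slide":[[0,0,1],[0,0,1],[0,0,0],[0,0,0]],"yaw":[0,0,0,0]}' 50
```

```text
time: 18.95
ee_pos: [0.4894, -0.0541, 0.0223]
tcp_rot: [180.0, 0.0, 83.9]
wrist_force: [0.9, 3.9, -2.3]
opening: 0.0374
grasp_force: 50.7
time: 19.28
ee_pos: [0.4895, -0.0541, 0.0213]
tcp_rot: [180.0, 0.0, 83.9]
wrist_force: [-2.7, 4.0, 7.3]
opening: 0.0373
grasp_force: 51.7
```

```bash
python3 -m handwheel '{"gripper":[-1,-1,-1,-1],"slide":[[0,0,-1],[2,0,0],[2,0,0],[0,0,0]],"yaw":[0,0,0,0]}' 50
python3 gap.py | grep -v '\[1'
python3 -m handwheel '{"gripper":[-1,-1,-1],"slide":[[1,0,0],[0,0,0],[0,0,0]],"yaw":[0,0,0]}' 50
python3 -m handwheel '{"gripper":[-1,-1,-1],"slide":[[1,0,0],[0,0,0],[0,0,0]],"yaw":[0,0,0]}' 50
```

```text
time: 19.62
ee_pos: [0.4899, -0.05, 0.0214]
tcp_rot: [180.0, 0.0, 83.9]
wrist_force: [1.6, 3.1, -0.5]
opening: 0.0372
grasp_force: 50.9
  38  39  38  38  38  38  38  38  38  38  38  38  38  38  38  38  38  38
  38  38  38  38  38  38  38  40  43  46  48  48  51  60  64  65  65  66
  67  67  66  66  66  66  66  66  62  54  45  39  37  37  37  37  37  37
  34  20   9]
 132 134 132 126 150 149 150 150 149 149 150]
time: 19.92
ee_pos: [0.4899, -0.0499, 0.0214]
tcp_rot: [180.0, 0.1, 83.8]
wrist_force: [1.0, -4.5, -0.1]
opening: 0.0368
grasp_force: 50.7
time: 20.17
ee_pos: [0.4899, -0.0499, 0.0214]
tcp_rot: [180.0, 0.2, 83.8]
wrist_force: [0.4, -11.4, -0.4]
opening: 0.0376
grasp_force: 50.7
```

```bash
python3 -m handwheel '{"gripper":[-1,-1,-1],"slide":[[-1.2,0,0],[0,0,0],[0,0,0]],"yaw":[0,0,0]}' 50
python3 -m handwheel '{"gripper":[0.1,0.1,0.3,0.5,0.5],"slide":[[0,0,0],[0,0,0],[0,0,0],[0,0,0],[0,0,0]],"yaw":[0,0,0,0,0]}' 50
python3 gap.py
python3 -m handwheel '{"gripper":[0.5,0.5,0.5,0.5,0.5],"slide":[[0,0,-15],[0,0,-25],[0,0,-35],[0,0,-25],[0,0,0]],"yaw":[0,0,0,0,0]}'
python3 - <<'E'
from h import *
st()
w=camera("wrist")["img"]; t=camera("top")["img"]; s=camera("scene")["img"]
cv2.imwrite("pics/w12.png",w[:,:,::-1]); cv2.imwrite("pics/t12.png",t[:,:,::-1]); cv2.imwrite("pics/s12.png",s[:,:,::-1])
E
```

```text
time: 20.42
ee_pos: [0.4899, -0.0499, 0.0214]
tcp_rot: [180.0, 0.1, 83.8]
wrist_force: [1.0, -6.3, -0.2]
opening: 0.0368
grasp_force: 50.8
time: 20.83
ee_pos: [0.4899, -0.0491, 0.0214]
tcp_rot: [-180.0, -0.0, 83.9]
wrist_force: [0.4, 0.9, -0.4]
opening: 0.0642
grasp_force: 0.0
[-2.01949034e-03  2.81392699e+02] 4.965321222710595 edge [ 10.2 -75.2   7.4] [10.6 77.   7.4] yaw -6.001755516441733
[131 131 131 131 131 131 126 103  90 113 128 132 120  67  25  19  21  29
  36  38  38  38  38  37  37  37  37  37  37  38  37  37  37  37  37  37
  37  37  37  37  37  37  37  37  37  39  42  44  47  46  49  58  62  63
  63  64  65  65  65  65  64  64  64  64  62  55  46  39  36  36  36  36
  36  36  35]
mouth 282.5 [11.1  1.7  3.8]
blade cols at slab edge [144 143 145 143 143 145 117 119 120 123 124 134 132 133 133 129 128 129
 129 131 129 125 146 145 146 145 147 147 145]
time: 21.3
ee_pos: [0.4921, -0.0494, 0.1269]
tcp_rot: [179.6, -0.0, 83.9]
wrist_force: [0.7, -0.2, 0.4]
opening: 0.0641
grasp_force: 0.0
{'time': 21.3, 'ee_pos': [0.4921, -0.0494, 0.1269], 'tcp_rot': [179.5728, -0.0044, 83.8764], 'wrist_force': [0.7057, -0.2107, 0.4214], 'opening': 0.0641, 'grasp_force': 0.0, 'q': [-5.7374, -3.8481, -10.3591, 83.0618, 0.0016, 90.3862]}
```

```bash
python3 - <<'E'
import cv2,numpy as np
w=cv2.imread("pics/w12.png");t=cv2.imread("pics/t12.png");s=cv2.imread("pics/s12.png")
a=cv2.resize(w,(400,300)); b=cv2.resize(t[225:360,205:385],(400,300),interpolation=2); d=cv2.resize(s[250:400,190:390],(400,300),interpolation=2); e=cv2.resize(w[0:90,250:400],(400,300)[:2],interpolation=2)
cv2.imwrite("pics/m12.png",np.vstack([np.hstack([a,b]),np.hstack([d,e])]))
E
```

```text
(no output)
```

View pics/m12.png

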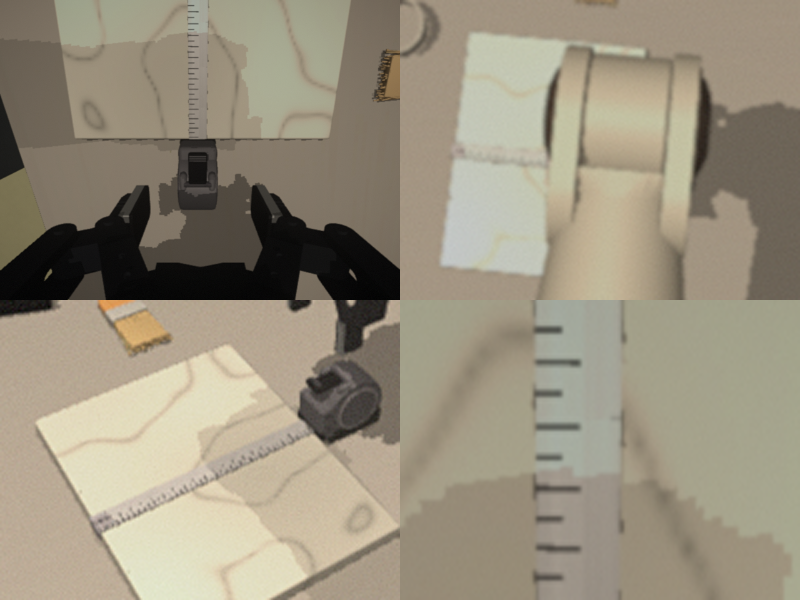

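The montage shows the blade lying square across the slab with its hook on the left edge (lower left, about (97,525)). The case stands upright against the right edge, with the lever at about (197,155) in the wrist panel. Next is the lock: fingers shut, pressing down on the ridge.

```bash
python3 -m handwheel '{"gripper":[-1,-1,-1,-1,-1,-1,-1,-1],"slide":[[11,0,0],[0,0,0],[0,0,0],[0,0,10],[0,0,15],[0,0,15],[0,0,7],[0,0,0]],"yaw":[0,0,0,0,0,0,0,0]}' 50
python3 -m handwheel '{"gripper":[-1,-1,-1,-1],"slide":[[0,0,2],[0,0,0],[0,0,0],[0,0,0]],"yaw":[0,0,0,0]}'
```

```text
time: 22.12
ee_pos: [0.4897, -0.0383, 0.072]
tcp_rot: [-179.8, 0.0, 83.9]
wrist_force: [-0.2, -0.0, -0.8]
opening: 0.0001
grasp_force: 0.0
time: 22.45
ee_pos: [0.4914, -0.0384, 0.0731]
tcp_rot: [179.9, -0.0, 83.9]
wrist_force: [-0.0, -0.2, 0.4]
opening: 0.0003
grasp_force: 0.0
```

```bash
for i in 1; do :; done
python3 -m handwheel '{"gripper":[-1,-1,-1,-1],"slide":[[0,0,2],[0,0,1],[0,0,0],[0,0,0]],"yaw":[0,0,0,0]}'
python3 -m handwheel '{"gripper":[-1,-1,-1,-1],"slide":[[0,0,1],[0,0,1],[0,0,0],[0,0,0]],"yaw":[0,0,0,0]}'
python3 -m handwheel '{"gripper":[-1,-1,-1,-1],"slide":[[0,0,1],[0,0,1],[0,0,0],[0,0,0]],"yaw":[0,0,0,0]}'
```

```text
time: 22.78
ee_pos: [0.4911, -0.0383, 0.0694]
tcp_rot: [180.0, 0.0, 83.9]
wrist_force: [1.2, -0.7, 0.4]
opening: 0.0002
grasp_force: 0.2
time: 23.12
ee_pos: [0.4912, -0.0381, 0.0676]
tcp_rot: [180.0, -0.0, 83.9]
wrist_force: [0.7, 3.4, 3.3]
opening: 0.0002
grasp_force: 2.0
time: 23.45
ee_pos: [0.4912, -0.0383, 0.0654]
tcp_rot: [180.0, -0.0, 83.9]
wrist_force: [-0.0, 3.4, 3.5]
opening: 0.0002
grasp_force: 2.1
```

```bash
python3 -m handwheel '{"gripper":[-1,-1,-1,-1],"slide":[[0,0,1],[0,0,1],[0,0,0],[0,0,0]],"yaw":[0,0,0,0]}'
python3 -m handwheel '{"gripper":[-1,-1,-1,-1],"slide":[[0,0,1],[0,0,0.5],[0,0,0],[0,0,0]],"yaw":[0,0,0,0]}'
python3 -m handwheel '{"gripper":[-1,-1,-1],"slide":[[0,0,0.5],[0,0,0],[0,0,0]],"yaw":[0,0,0]}'
```

```text
time: 23.78
ee_pos: [0.4911, -0.0383, 0.0633]
tcp_rot: [-180.0, -0.0, 83.9]
wrist_force: [1.4, 3.6, 3.6]
opening: 0.0002
grasp_force: 2.1
time: 24.12
ee_pos: [0.4912, -0.0383, 0.062]
tcp_rot: [180.0, -0.0, 83.9]
wrist_force: [-0.2, 3.9, 5.1]
opening: -0.0001
grasp_force: 3.3
time: 24.37
ee_pos: [0.4912, -0.0383, 0.0617]
tcp_rot: [180.0, -0.0, 83.9]
wrist_force: [-0.9, 4.7, 7.5]
opening: 0.0
grasp_force: 4.1
```

```bash
python3 -m handwheel '{"gripper":[-1,-1,-1],"slide":[[0,0,0.5],[0,0,0],[0,0,0]],"yaw":[0,0,0]}'
```

```text
time: 24.62
ee_pos: [0.4912, -0.0383, 0.0614]
tcp_rot: [180.0, -0.0, 83.9]
wrist_force: [-1.0, 4.7, 7.1]
opening: -0.0001
grasp_force: 4.8
```

```bash
python3 -m handwheel '{"gripper":[-1,-1,-1],"slide":[[0,0,0.3],[0,0,0],[0,0,0]],"yaw":[0,0,0]}'
```

```text
time: 24.87
ee_pos: [0.4913, -0.0383, 0.0612]
tcp_rot: [180.0, -0.0, 83.9]
wrist_force: [-0.6, 4.9, 9.7]
opening: 0.0
grasp_force: 5.4
```

```bash
python3 -m handwheel '{"gripper":[-1,-1,-1],"slide":[[0,0,0.4],[0,0,0],[0,0,0]],"yaw":[0,0,0]}'
python3 -m handwheel '{"gripper":[-1,-1,-1,-1,-1,-1],"slide":[[0,0,-4],[0,0,-15],[0,0,-35],[0,0,-40],[0,0,-25],[0,0,0]],"yaw":[0,0,0,0,0,0]}'
python3 - <<'E'
from h import *
st()
w=camera("wrist"); s=camera("scene")["img"]; s0=cv2.imread("pics/s12.png")[:,:,::-1]
cv2.imwrite("pics/w13.png",w["img"][:,:,::-1]); cv2.imwrite("pics/s13.png",s[:,:,::-1])
d=cv2.absdiff(s,s0).max(2)
print("scene change hook",d[345:375,230:260].mean(),"blade",d[310:345,260:340].mean(),"case",d[280:320,340:385].mean(), "slab corner", d[325:350,340:385].mean())
im=w["img"].mean(2); print("blade cols row 60",im[60,250:390:5].astype(int))
for u in (180,440):
    g=cv2.GaussianBlur(im[150:300,u-3:u+3].mean(1).astype(np.float32)[:,None],(1,5),0).ravel(); v=150.5+np.argmin(np.diff(g)); print("right edge",v,back(w,[u,v],.014))
E
```

```text
time: 25.12
ee_pos: [0.4913, -0.0382, 0.061]
tcp_rot: [179.9, -0.0, 83.9]
wrist_force: [-1.4, 4.9, 9.9]
opening: -0.0001
grasp_force: 5.9
time: 25.62
ee_pos: [0.4926, -0.0391, 0.1845]
tcp_rot: [179.6, 0.1, 83.8]
wrist_force: [0.4, -0.5, 0.1]
opening: -0.0001
grasp_force: 0.0
{'time': 25.6167, 'ee_pos': [0.4926, -0.0391, 0.1845], 'tcp_rot': [179.6211, 0.0723, 83.8364], 'wrist_force': [0.4148, -0.5102, 0.0829], 'opening': -0.0001, 'grasp_force': 0.0, 'q': [-4.4961, -3.7659, -3.937, 89.4523, -0.0833, 91.667]}
scene change hook 5.043333333333333 blade 7.183928571428571 case 11.708333333333334 slab corner 5.866666666666666
blade cols row 60 [161 162 161 160 160 158 143 128 139 140 141 131 151 149 145 144 143 143
 147 162 161 161 162 162 163 163 162 162]
right edge 216.5 [[ 0.37837324 -0.02587029  0.014     ]]
right edge 216.5 [[ 0.5948539  -0.04961146  0.014     ]]
```

```bash
python3 - <<'E'
from h import *
for n in ("w12","w13"):
    im=cv2.imread(f"pics/{n}.png").mean(2); r0=205 if n=="w12" else 195
    for u in (180,440): print(n,u,im[r0:r0+45,u-3:u+4].mean(1).astype(int).tolist())
    for u in (299,307,316,325,333): print(n,u,im[r0:r0+45,u-1:u+2].mean(1).astype(int).tolist())
E
```

```text
w12 180 [140, 140, 141, 141, 141, 141, 141, 141, 141, 141, 142, 142, 141, 142, 141, 131, 105, 70, 74, 98, 105, 108, 115, 118, 120, 120, 120, 120, 120, 120, 119, 119, 120, 120, 120, 119, 120, 120, 119, 119, 120, 120, 119, 120, 119]
w12 440 [161, 161, 161, 161, 161, 160, 160, 160, 160, 160, 159, 159, 159, 159, 157, 147, 123, 81, 82, 109, 119, 119, 120, 119, 119, 119, 119, 119, 119, 119, 119, 120, 119, 119, 119, 119, 119, 119, 119, 119, 119, 119, 119, 119, 119]
w12 299 [141, 141, 138, 138, 141, 141, 141, 141, 141, 141, 142, 142, 142, 142, 140, 132, 107, 50, 22, 30, 37, 38, 39, 39, 39, 39, 39, 40, 40, 43, 49, 54, 60, 63, 65, 67, 70, 70, 70, 70, 68, 67, 66, 66, 66]
w12 307 [85, 123, 133, 132, 132, 127, 97, 77, 120, 132, 132, 131, 131, 117, 79, 117, 126, 95, 43, 26, 36, 38, 38, 39, 40, 39, 39, 39, 40, 43, 45, 44, 58, 64, 66, 68, 69, 64, 43, 21, 18, 19, 19, 20, 35]
w12 316 [96, 126, 134, 133, 133, 133, 132, 132, 132, 132, 133, 132, 132, 120, 89, 121, 127, 96, 44, 28, 37, 38, 39, 38, 39, 38, 39, 39, 40, 43, 48, 52, 61, 65, 67, 68, 69, 64, 42, 21, 18, 19, 20, 20, 34]
w12 325 [130, 130, 130, 1
[... 1202 characters left out ...]
41, 41, 41, 42, 48, 56, 63, 63, 53, 36, 40, 54, 38, 40, 54, 39, 42]
w13 316 [137, 136, 137, 136, 137, 136, 137, 122, 85, 122, 137, 135, 135, 135, 135, 134, 134, 134, 134, 120, 83, 121, 123, 60, 30, 38, 41, 40, 41, 41, 41, 42, 46, 51, 63, 62, 37, 23, 43, 71, 50, 51, 70, 48, 54]
w13 325 [134, 133, 133, 135, 133, 133, 134, 133, 133, 132, 132, 132, 132, 131, 132, 131, 131, 131, 131, 131, 132, 132, 119, 58, 29, 38, 41, 41, 41, 41, 41, 42, 49, 58, 67, 63, 39, 24, 42, 70, 46, 46, 69, 44, 46]
w13 333 [145, 145, 145, 145, 145, 145, 145, 146, 146, 146, 145, 146, 146, 146, 147, 146, 147, 146, 146, 146, 144, 121, 67, 29, 28, 38, 40, 40, 41, 41, 42, 42, 50, 58, 66, 68, 69, 70, 70, 71, 71, 71, 71, 71, 74]
```

```bash
python3 -c "
from workcell import ticket; print(ticket.job_done())"
```

```text
the job is handed in; nothing more can be done
None
```

The job is handed in at about 26 s: the tape is hooked on the slab's left edge, drawn square across it, and the case stands upright and snug at the right edge. I pressed the lock lever down about 9 mm with about 10 N; the slab and the things around it showed no movement.

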